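# Ratchet the clamp of the blue circuit board tight

## Task

Two board clamps stand on the repair bench. Tighten the one that carries the blue circuit board: work its red-knobbed ratchet handle back and forth between the two posts, clockwise swings turning the bolt, until the bolt is fully home and the jaw is up against the board, then let go. Leave the handle of the other clamp, with the green board, where it is.

Things in the scene. Friction and masses are not known exactly. Their poses are not given: they have to be found in the camera images.
- clamp_blue: Grey clamp fixed to the bench, 250 x 150 mm, with a blue circuit board 105 x 150 mm. Origin: on the vertical bolt axis at bench height; z up; the board's centre is 140 mm to +x. The ratchet handle, a level steel bar 43-53 mm high, points to -x, roughly at the robot, and swings about the bolt axis 0.6 rad to either side of -x, where two posts (60 mm high, 70 mm from the axis) block it.
- bolt_blue (a joint): Turn of its bolt, rad, clockwise from above; starts at 0-0.9, stops hard at 3.0 (home, jaw with orange strip at the board; 5 mm of gap per rad). Only the ratchet drives it: clockwise handle swings turn it along once the pawl catches (play up to 0.35 rad), counter-clockwise ones do not. A full 1.2 rad swing gives 0.85-1.2 rad for about 2.5 N at the knob. It stays as left; once home the handle stops dead.
- grip_blue (a point): Middle of the upright red knob on the end of that ratchet handle: a cylinder 24 mm in diameter, from 57 to 112 mm above the bench, 120 mm from the bolt axis; this point is 85 mm up. The knob is fixed to the handle, which starts anywhere in its swing. Nothing else within the swing is higher than 60 mm.
- grip_green (a point): The same knob on the other, identical clamp, which carries a green circuit board and must be left alone. This point too is in the middle of the knob, 85 mm above the bench.

How it is judged:
By the outcome, as a careful person would: the job done as asked, in the order asked, and still so for the second after the job is handed in, with the robot touching nothing.
It also fails if it takes over 48 s, if anything falls off the work surface, if the arm or the gripper's body presses on something with over 40 N, if the wrist force passes 120 N, or if a joint passes its speed limit or range.

## Robot

A 6-joint arm with a two-finger parallel gripper is mounted at the origin on the work surface. World frame = base frame: x ahead of the robot, y to its left, z up, the work surface at z = 0. Lengths are in m, angles in degrees, forces in N, time in s.
With the tool pointing down it reaches from about 0.25 to 0.725 m from the base axis. Payload 9.7 kg.
Tool frame: the origin (TCP) lies at the very end of the fingers, on their centre line; the grasp point (between the pads) lies 19 mm behind it; z points along the fingers, y is the line along which they close (so a half turn about z gives the same grasp; the last joint's range is limited). The gripper opens to 85 mm and grips with 20 to 120 N. Pads are 22 mm wide; open, the fingers measure 114 mm over their backs; the gripper's body (76 mm by 85 mm) begins 54 mm behind the grasp point. The pads swing forward as they close: fully open they stand 13 mm farther back than shut.
Start: joints at [-73.797, 4.979, 10.078, 95.1, 0, 90], TCP at [0.153, -0.528, 0.231] pointing down, gripper open.
Joint ranges: [-179.16, 179.16], [-48.56, 103.87], [-65.8, 70.77], [-126.05, 130.52], [-82.76, 87.17], [-180, 180]. Speed limits (degrees/s): [127.2, 127.2, 147.25, 180, 180, 180].

## Interface

Orientations are given as [roll, pitch, yaw] about the fixed x, y, z axes, in that order (R = Rz(yaw) Ry(pitch) Rx(roll)).
In Python, from workcell import bot gives the robot as it stands.
- The arm moves only by the tool arm_command, never from a script. Its argument "series" is a list of rows, each a list of 4 numbers: the shift along the tool's x, y, z in m, then the turn about the tool's z in rad. A call has exactly 5 rows; each row is the pose to reach, as a shift and turn from the pose commanded when the call began, along the tool's axes at that moment; what a row does not reach only later rows make up. A row lasts 1/10 s, in which the tool goes at most 50 mm and 8.59 degrees, less where a joint would pass 70% of its speed; a pose out of reach is approached as far as the arm can. A call with a gripper value outside its range is refused whole. "hand" is the finger opening in m, from 0 to 0.0854, set as the call begins (left out, the last holds). The fingers move at their own pace and stop on an object; "grip_force" is the grip in N (left out, the last holds). Time passes only in rows, so rows that repeat a pose let the fingers close, or fill a call up. It gives the time, the measured TCP pose, the force, the opening and the grip force at its end, in the units of the state.
- bot.get_obs(): the state, without advancing time (a new reading comes with each control period).
- bot.camera(name): name is "scene" or "top" or "wrist"; returns a dict with "color" (400x640x3 uint8, blue, green, red), "camera_matrix" (3x3 intrinsics, pixels), "xyz" and "orientation" of the camera in the world; the wrist camera has in their place "T_tool_cam" (4x4, takes a point from camera to tool coordinates, whose origin is the TCP and whose axes are the flange's). Camera axes: x right, y up, looking along -z (the intrinsics and any distortion apply to the point x, -y, -z); pixel columns grow to the right and rows downward; lengths in m; the calibration is good to about 2 mm. A picture is of the moment at which its call begins: read the wrist's pose just before it. There is no depth.
- bot.job_done(): hands the job in; it is judged then, once.
Trained networks look in the newest picture that a camera, given by its name, has taken for a name from the list of things; names that differ only in an ending like _2 or _b are one class to them, and where a whole thing is asked for, a point or a joint stands for the part that bears it (a point fixed in the world has none). Each returns a list of dicts, best first, with "confidence" (0 to 1); they miss things now and then, are a little off and sometimes report something else, mostly with a low value. They report only what shows in the picture. A call takes as long as a camera call.
- bot.find_in(camera, target): "location" ([column, row] in pixels, amid what is visible of it).
- bot.mark_of(camera, target): "location" ([column, row] in pixels: a listed point, or the origin of a listed thing).
The state is a dict: "time": time; "q": joint angles; "qd": joint speeds; "joint_efforts": joint torques, N m; "ee_pos": TCP position; "tcp_rot": TCP orientation; "wrist_force": force on the tool from outside, world axes, zero at the start; "torque": the same for the moment, N m; "opening": finger opening in m; "grasp_force": force on a finger pad.
Only numpy, scipy, OpenCV 4.12 (cv2) and the standard library are available. Lean on these libraries where they do the work, as an engineer would, in place of code of your own. Each camera call takes 0.05 s, during which the arm holds its last target. There are 200 camera calls.

## Working session

There is one attempt and no reset: what is moved stays moved. The work goes in short steps, Python scripts to look and compute and a tool call to move; the robot and the scene stay as the last step left them, time stands still between calls to the robot, and variables do not carry over. Pictures are saved under pics/ and viewed, at most 10 in all, crops included, and the job is handed in when it is done.

Besides the shell and the picture viewer there is one more tool, called after "Emit:" as name([rows], argument=value, ...), one row to a line, values as JSON. arm_command: Moves the arm, as the interface text tells. Its arguments: {"type":"object","properties":{"series":{"type":"array"},"hand":{"type":"number"},"grip_force":{"type":"number"}},"required":["series"]}

```bash
mkdir -p pics
cat > h.py <<'E'
import numpy as np, cv2
from scipy.spatial.transform import Rotation as R
from workcell import bot
def ray(c,uv):
    K=np.array(c["camera_matrix"]);p=np.linalg.solve(K,[uv[0],uv[1],1]);d=np.array([p[0],-p[1],-p[2]])
    o=np.array(c["orientation"]);M=R.from_euler('xyz',o,degrees=True).as_matrix() if o.size==3 else o
    return np.array(c["xyz"]),M@d
def hit(c,uv,z):
    o,d=ray(c,uv);return o+d*(z-o[2])/d[2]
E
python3 - <<'E'
from h import *
o=bot.get_obs();print(o)
for n in ("top","scene"):
    c=bot.camera(n);cv2.imwrite(f"pics/{n}0.png",c["color"]);print(n,{k:v for k,v in c.items() if k!="color"})
    for t,z in (("grip_blue",.085),("grip_green",.085),("clamp_blue",0)):
        for r in bot.mark_of(n,t)[:3]: print(t,r,hit(c,r["location"],z).round(4))
E
```

```text
{'time': 0.0, 'q': array([-7.37966789e+01,  5.01235689e+00,  1.00329749e+01,  9.51007005e+01,
        2.70455504e-04,  9.00000831e+01]), 'qd': array([-0.05082321, -0.04642748,  0.02800492,  0.0203773 ,  0.12117024,
       -0.04765946]), 'joint_efforts': array([ 3.98297561e-04, -5.20392287e+01,  4.64799142e+01,  1.64695247e-02,
        3.07188770e-05,  1.21109889e-05]), 'ee_pos': array([ 0.15340853, -0.5279166 ,  0.23055778]), 'tcp_rot': array([-1.79919917e+02, -2.70339113e-04,  1.62032376e+01]), 'wrist_force': array([-0.14653169, -0.38260151,  0.15315399]), 'torque': array([-0.02279386,  0.04931518,  0.03373219]), 'grasp_force': 0.0, 'opening': 0.08565397321021137}
top {'camera_matrix': array([[468.60345684,   0.        , 321.70432384],
       [  0.        , 468.60345684, 190.4046662 ],
       [  0.        ,   0.        ,   1.        ]]), 'xyz': array([ 0.35170737, -0.06572509,  1.16076312]), 'orientation': array([ 11.65825275,  -0.24906198, -89.14967553])}
grip_blue {'location': [373.0, 217.8], 'confidence': 0.75} [ 0.5108 -0.1869  0.085 ]
grip_green {'location': [184.6, 214.1], 'confidence': 0.61} [0.5127 0.2497 0.085 ]
clamp_blue {'location': [371.0, 176.7], 'confidence': 0.86} [ 0.6289 -0.1922  0.    ]
scene {'camera_matrix': array([[373.71839527,   0.        , 320.56450908],
       [  0.        , 373.71839527, 201.20047105],
       [  0.        ,   0.        ,   1.        ]]), 'xyz': array([ 0.93633116, -0.36994628,  0.60597784]), 'orientation': array([42.49824512,  0.13787996, 49.1359893 ])}
grip_blue {'location': [249.0, 211.5], 'confidence': 0.67} [ 0.5074 -0.1751  0.085 ]
grip_green {'location': [397.9, 123.4], 'confidence': 0.74} [0.5066 0.2389 0.085 ]
clamp_blue {'location': [284.6, 285.1], 'confidence': 0.73} [ 0.6294 -0.1931  0.    ]
```

View pics/top0.png

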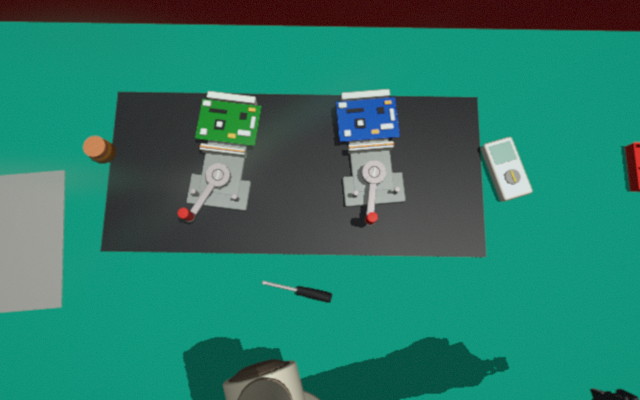

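View pics/scene0.png

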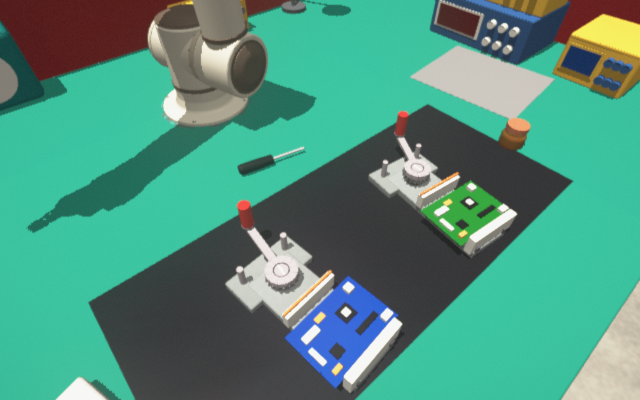

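Both pictures agree. The blue clamp is on the right in the top view: axis (374,172), knob (371,217), posts (360,195) and (398,188). In the scene view its knob is at (246,213). The green clamp is well clear of it. Next I'll refine the knob position and clamp yaw.

Run:
```python
from h import *
L=[]
for n,box in (("top",(350,200,390,235)),("scene",(230,190,265,235))):
    c=bot.camera(n);im=c["color"].astype(int);x0,y0,x1,y1=box
    s=im[y0:y1,x0:x1];m=(s[...,2]>110)&(s[...,1]<70)&(s[...,0]<70)
    v,u=np.nonzero(m);p=(x0+(u.min()+u.max())/2,y0+(v.min()+v.max())/2);print(n,p,m.sum(),u.min()+x0,u.max()+x0,v.min()+y0,v.max()+y0)
    L.append(ray(c,p))
    h=im;bm=(h[...,0]>130)&(h[...,2]<70)&(h[...,1]<120)
    bm[:, :320]=0 if n=="top" else bm[:, :320]
    if n=="top":
        rect=cv2.minAreaRect(np.argwhere(bm[80:160,320:410])[:,::-1].astype(np.float32));b=cv2.boxPoints(rect)+[320,80]
        print("board",[hit(c,q,.04)[:2].round(3).tolist() for q in b])
        for q in ((360,195),(398,188)):print("post",hit(c,q,.06).round(3))
        print("axis top",hit(c,(374,172),.055).round(3))
A=np.array([[L[0][1],-L[1][1]]])[0].T
t=np.linalg.lstsq(A,L[1][0]-L[0][0],rcond=None)[0]
k=[(o+d*s) for (o,d),s in zip(L,t)];print("knob",k)
k=(k[0]+k[1])/2
o=bot.get_obs();M=R.from_euler('xyz',o["tcp_rot"],degrees=True).as_matrix()
for tgt in ((k[0],k[1],.17),(k[0],k[1],.07)):print("shift",(M.T@(np.array(tgt)-o["ee_pos"])).round(4))
```

```text
top (np.float64(371.0), np.float64(217.5)) 26 367 375 213 222
board [[0.813, -0.1], [0.831, -0.252], [0.725, -0.259], [0.709, -0.109]]
post [ 0.569 -0.159  0.06 ]
post [ 0.588 -0.25   0.06 ]
axis top [ 0.628 -0.194  0.055]
scene (np.float64(245.5), np.float64(216.5)) 210 239 252 206 227
knob [array([ 0.51192378, -0.1826656 ,  0.08151192]), array([ 0.51058328, -0.18546322,  0.08161605])]
shift [ 0.4396 -0.2306  0.0613]
shift [ 0.4396 -0.2306  0.1613]
```

Emit:
arm_command([
  [0.044, -0.023, 0, 0.1],
  [0.088, -0.046, 0, 0.2],
  [0.132, -0.069, 0, 0.3],
  [0.176, -0.092, 0, 0.37],
  [0.22, -0.115, 0, 0.37],
], hand=0.085, grip_force=20)

```text
time: 1.0
ee_pos: [0.3337, -0.3548, 0.2315]
tcp_rot: [180.0, -0.0, -5.2]
wrist_force: [1.2, -1.4, 0.2]
opening: 0.0853
grasp_force: 0.0
```

Emit:
arm_command([
  [0.033, -0.037, 0, 0],
  [0.065, -0.075, 0, 0],
  [0.098, -0.112, 0, 0],
  [0.131, -0.15, 0, 0],
  [0.163, -0.187, 0, 0],
])

```text
time: 1.5
ee_pos: [0.5126, -0.1824, 0.2315]
tcp_rot: [180.0, -0.0, -5.0]
wrist_force: [1.9, -1.0, 0.8]
opening: 0.0852
grasp_force: 0.0
```

Run:
```python
from h import *
o=bot.get_obs();c=bot.camera("wrist");cv2.imwrite("pics/w1.png",c["color"])
print(o["ee_pos"],o["tcp_rot"],bot.mark_of("wrist","grip_blue")[:2])
T=np.array(c["T_tool_cam"]);M=R.from_euler('xyz',o["tcp_rot"],degrees=True).as_matrix()
for r in bot.mark_of("wrist","grip_blue")[:2]:
    p=np.linalg.solve(c["camera_matrix"],[*r["location"],1]);d=M@T[:3,:3]@[p[0],-p[1],-p[2]];q=M@T[:3,3]+o["ee_pos"];print(q+d*(.085-q[2])/d[2])
```

```text
[ 0.51257241 -0.18243997  0.23148713] [ 1.79988375e+02 -3.31082874e-02 -4.98677320e+00] [{'location': [318.1, 196.1], 'confidence': 0.63}]
[ 0.5098034  -0.18275319  0.085     ]
```

View pics/w1.png

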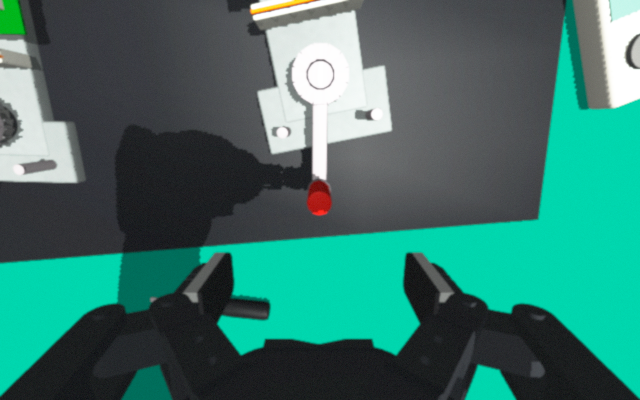

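The knob at (319,198) is directly below the tool and the handle lies along tool x. The wrist estimate is (0.510, -0.183). I'll descend and grip gently.

Emit:
arm_command([
  [-0.001, 0, 0.04, 0],
  [-0.002, 0, 0.08, 0],
  [-0.002, 0, 0.12, 0],
  [-0.002, 0, 0.161, 0],
  [-0.002, 0, 0.161, 0],
])

```text
time: 2.15
ee_pos: [0.5055, -0.1838, 0.0651]
tcp_rot: [-179.9, 0.5, -5.1]
wrist_force: [-0.7, 0.8, -0.5]
opening: 0.0849
grasp_force: 0.0
```

Emit:
arm_command([
  [0, 0, 0, 0],
  [0, 0, 0, 0],
  [0, 0, 0, 0],
  [0, 0, 0, 0],
  [0, 0, 0, 0],
], hand=0.015, grip_force=30)

```text
time: 2.65
ee_pos: [0.5101, -0.1844, 0.0719]
tcp_rot: [180.0, -0.1, -5.0]
wrist_force: [-1.3, -0.7, 5.8]
opening: 0.0231
grasp_force: 29.4
```

Emit:
arm_command([
  [0.0005, -0.011, 0, 0.09],
  [0.002, -0.0215, 0, 0.18],
  [0.004, -0.032, 0, 0.27],
  [0.0065, -0.0395, 0, 0.335],
  [0.0075, -0.042, 0, 0.36],
])

```text
time: 3.15
ee_pos: [0.5061, -0.1887, 0.0716]
tcp_rot: [-177.9, -0.4, -21.5]
wrist_force: [20.8, -0.7, -9.3]
opening: 0.0235
grasp_force: 43.3
```

Emit:
arm_command([
  [0, 0, 0, 0],
  [0, 0, 0, 0],
  [0, -0.0015, 0, 0.01],
  [0.001, -0.003, 0, 0.025],
  [0.001, -0.003, 0, 0.025],
])

```text
time: 3.65
ee_pos: [0.5055, -0.1935, 0.0716]
tcp_rot: [-177.6, -0.3, -22.2]
wrist_force: [20.6, -1.0, -7.7]
opening: 0.0232
grasp_force: 47.3
```

Run:
```python
from h import *
o=bot.get_obs();print({k:np.round(v,2) for k,v in o.items()})
a=bot.camera("scene")["color"];b=bot.camera("wrist")["color"]
cv2.imwrite("pics/s2.png",np.hstack([cv2.resize(a[130:330,150:350],(400,400)),cv2.resize(b,(400,250),interpolation=3) if 0 else cv2.copyMakeBorder(cv2.resize(b,(400,250)),0,150,0,0,0)]))
```

```text
{'time': np.float64(3.65), 'q': array([-22.23,   3.37,  -9.33,  76.98,   2.45, 179.94]), 'qd': array([ 0.26, -0.08, -0.1 , -0.12, -0.31,  0.03]), 'joint_efforts': array([ -3.55, -53.29,  41.65,   7.32,  -0.18,  -0.08]), 'ee_pos': array([ 0.51, -0.19,  0.07]), 'tcp_rot': array([-177.56,   -0.33,  -22.17]), 'wrist_force': array([20.59, -1.01, -7.69]), 'torque': array([-1.39, -3.04, -0.29]), 'grasp_force': np.float64(47.26), 'opening': np.float64(0.02)}
```

View pics/s2.png

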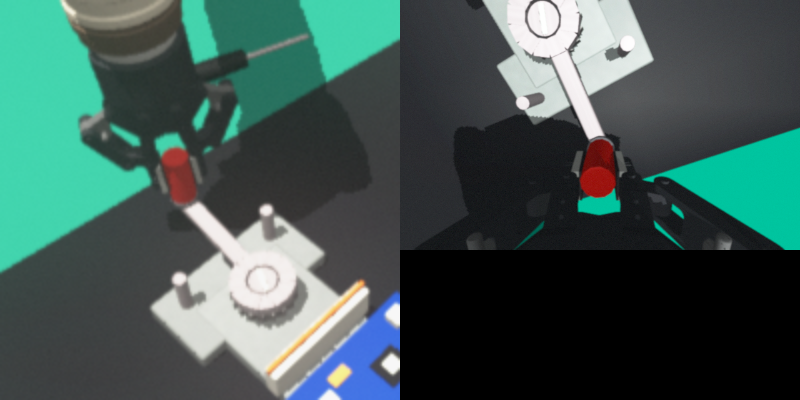

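The last joint ran into its limit (q6 = 180°), so the handle has not really moved. The knob is round, so I'll release it and re-grip with the tool yawed about 25° the other way.

Emit:
arm_command([
  [0, 0, 0, 0],
  [0, 0, 0, 0],
  [0, 0, 0, 0],
  [0, 0, 0, 0],
  [0, 0, -0.02, 0],
], hand=0.085)

```text
time: 4.25
ee_pos: [0.5001, -0.1927, 0.0882]
tcp_rot: [-177.6, 0.4, -22.2]
wrist_force: [0.9, 0.2, 0.1]
opening: 0.0852
grasp_force: 0.0
```

Emit:
arm_command([
  [0, 0, -0.04, -0.1],
  [0, 0, -0.07, -0.25],
  [0, 0, -0.07, -0.4],
  [0, 0, -0.07, -0.55],
  [0, 0, -0.07, -0.7],
])

```text
time: 4.75
ee_pos: [0.5005, -0.1961, 0.1607]
tcp_rot: [-178.1, -1.5, 18.2]
wrist_force: [0.4, -0.3, -0.5]
opening: 0.0849
grasp_force: 0.0
```

```bash
cat > k.py <<'E'
from h import *
o=bot.get_obs();c=bot.camera("wrist")
T=np.array(c["T_tool_cam"]);M=R.from_euler('xyz',o["tcp_rot"],degrees=True).as_matrix()
im=c["color"];cv2.imwrite("pics/last.png",im)
for r in bot.mark_of("wrist","grip_blue")[:2]:
    p=np.linalg.solve(c["camera_matrix"],[*r["location"],1]);d=M@T[:3,:3]@[p[0],-p[1],-p[2]];q=M@T[:3,3]+o["ee_pos"];w=q+d*(.085-q[2])/d[2];print("wrist",r,w.round(4),"toolshift",(M.T@(w-o["ee_pos"])).round(4))
for n in("top","scene"):
    c=bot.camera(n)
    for r in bot.mark_of(n,"grip_blue")[:2]:print(n,r["confidence"],hit(c,r["location"],.085).round(4))
print(o["time"],o["ee_pos"].round(4),o["tcp_rot"].round(1),o["q"].round(1))
E
python3 k.py
```

```text
wrist {'location': [322.9, 207.1], 'confidence': 0.62} [ 0.5087 -0.1955  0.085 ] toolshift [0.006  0.0045 0.0757]
scene 0.75 [ 0.4987 -0.1936  0.085 ]
4.75 [ 0.5005 -0.1961  0.1607] [-178.1   -1.5   18.2] [-22.7   2.5  -0.4  87.2   2.4 139.1]
```

Emit:
arm_command([
  [0.007, 0.004, 0, -0.12],
  [0.007, 0.004, 0.03, -0.25],
  [0.007, 0.004, 0.06, -0.25],
  [0.007, 0.004, 0.09, -0.25],
  [0.007, 0.004, 0.09, -0.25],
])

```text
time: 5.55
ee_pos: [0.5075, -0.1931, 0.0664]
tcp_rot: [-178.2, -1.7, 32.1]
wrist_force: [-0.8, 0.2, 0.3]
opening: 0.0849
grasp_force: 0.0
```

Emit:
arm_command([
  [0, 0, 0, 0],
  [0, 0, 0, 0],
  [0, 0, 0, 0],
  [0, 0, 0, 0],
  [0, 0, 0, 0],
], hand=0.015, grip_force=30)

```text
time: 6.05
ee_pos: [0.5102, -0.1945, 0.0717]
tcp_rot: [-178.6, -1.9, 32.2]
wrist_force: [-2.9, 1.6, 5.4]
opening: 0.0233
grasp_force: 29.2
```

```bash
cat > p.py <<'E'
import sys
from h import *
A=np.array([.629,-.193,0])
o=bot.get_obs();M=R.from_euler('xyz',o["tcp_rot"],degrees=True).as_matrix();p=o["ee_pos"]
v=p-A;print("psi",np.degrees(np.arctan2(v[1],-v[0])).round(1),"r",np.hypot(*v[:2]).round(4),"q",o["q"].round(0),"F",o["wrist_force"].round(1),o["time"])
print([[*(M.T@(R.from_euler('z',-f).apply(v)-v)).round(4).tolist(),f] for f in map(float,sys.argv[1:])])
E
python3 p.py .1 .2 .3 .38 .43
```

```text
psi -0.7 r 0.1189 q [-22.   4.  -8.  77.   2. 126.] F [-2.9  1.6  5.4] 6.05
[[0.0067, -0.0098, 0.0005, 0.1], [0.0143, -0.0189, 0.0009, 0.2], [0.0229, -0.0272, 0.0014, 0.3], [0.0302, -0.0331, 0.0018, 0.38], [0.0351, -0.0366, 0.0021, 0.43]]
```

Emit:
arm_command([
  [0.0065, -0.01, 0.0005, 0.1],
  [0.0145, -0.019, 0.001, 0.2],
  [0.023, -0.027, 0.0015, 0.3],
  [0.03, -0.033, 0.002, 0.38],
  [0.035, -0.0365, 0.002, 0.43],
])

```text
time: 6.55
ee_pos: [0.5208, -0.1446, 0.0718]
tcp_rot: [-178.0, -1.2, 7.4]
wrist_force: [0.4, -0.0, 1.9]
opening: 0.0236
grasp_force: 36.2
```

```bash
python3 p.py .03 .06 .09; python3 p.py -.12 -.24 -.36 -.48 -.6
```

```text
psi 24.1 r 0.1186 q [-17.   3.  -9.  77.   2. 156.] F [ 0.4 -0.   1.9] 6.55
[[0.0019, -0.003, 0.0001, 0.03], [0.0039, -0.0059, 0.0003, 0.06], [0.006, -0.0088, 0.0004, 0.09]]
psi 24.1 r 0.1186 q [-17.   3.  -9.  77.   2. 156.] F [ 0.4 -0.   1.9] 6.55
[[-0.0067, 0.0125, -0.0006, -0.12], [-0.0118, 0.0258, -0.0012, -0.24], [-0.0153, 0.0395, -0.0017, -0.36], [-0.0172, 0.0536, -0.0023, -0.48], [-0.0173, 0.0678, -0.0028, -0.6]]
```

Emit:
arm_command([
  [0.001, -0.0015, 0, 0.015],
  [0.002, -0.003, 0, 0.03],
  [0.003, -0.0045, 0, 0.045],
  [0.004, -0.006, 0, 0.06],
  [0.004, -0.006, 0, 0.06],
])

```text
time: 7.05
ee_pos: [0.5238, -0.1384, 0.0717]
tcp_rot: [-177.8, -1.1, 4.1]
wrist_force: [0.1, 1.1, 6.0]
opening: 0.0235
grasp_force: 38.5
```

```bash
python3 p.py -.12 -.25 -.38 -.51 -.64
```

```text
psi 27.4 r 0.1186 q [-16.   3.  -9.  77.   2. 160.] F [0.1 1.1 6. ] 7.05
[[-0.0067, 0.0125, -0.0006, -0.12], [-0.0122, 0.0269, -0.0012, -0.25], [-0.0158, 0.0419, -0.0019, -0.38], [-0.0174, 0.0572, -0.0025, -0.51], [-0.0171, 0.0725, -0.003, -0.64]]
```

Emit:
arm_command([
  [-0.0065, 0.0125, -0.0005, -0.12],
  [-0.012, 0.027, -0.001, -0.25],
  [-0.016, 0.042, -0.002, -0.38],
  [-0.0175, 0.057, -0.0025, -0.51],
  [-0.017, 0.0725, -0.003, -0.64],
])

```text
time: 7.55
ee_pos: [0.5116, -0.2125, 0.0717]
tcp_rot: [-178.9, -2.2, 41.1]
wrist_force: [3.3, 0.8, 5.9]
opening: 0.0232
grasp_force: 29.0
```

```bash
python3 p.py -.12 -.24 -.36 -.44 -.48
```

```text
psi -9.4 r 0.1191 q [-24.   6.  -7.  78.   2. 115.] F [3.3 0.8 5.9] 7.55
[[-0.0067, 0.0126, -0.0005, -0.12], [-0.0119, 0.0259, -0.001, -0.24], [-0.0155, 0.0397, -0.0014, -0.36], [-0.017, 0.0491, -0.0016, -0.44], [-0.0174, 0.0538, -0.0017, -0.48]]
```

Emit:
arm_command([
  [-0.0065, 0.0125, -0.0005, -0.12],
  [-0.012, 0.026, -0.001, -0.24],
  [-0.0155, 0.0395, -0.0015, -0.36],
  [-0.017, 0.049, -0.0015, -0.44],
  [-0.0175, 0.054, -0.0015, -0.48],
])

```text
time: 8.05
ee_pos: [0.5337, -0.2648, 0.0715]
tcp_rot: [-180.0, -2.4, 68.5]
wrist_force: [-1.6, 1.0, 11.5]
opening: 0.0232
grasp_force: 29.6
```

```bash
python3 p.py -.02 -.04 -.05 -.06;python3 p.py .12 .25 .38 .51 .64; python3 p.py .12 .24 .36 .46 .52
```

```text
psi -37.0 r 0.1193 q [-28.  11.  -0.  78.   2.  84.] F [-1.6  1.  11.5] 8.05
[[-0.0012, 0.002, -0.0001, -0.02], [-0.0024, 0.0041, -0.0001, -0.04], [-0.003, 0.0052, -0.0001, -0.05], [-0.0035, 0.0062, -0.0002, -0.06]]
psi -37.0 r 0.1193 q [-28.  11.  -0.  78.   2.  84.] F [-1.6  1.  11.5] 8.05
[[0.0082, -0.0117, 0.0004, 0.12], [0.0186, -0.0232, 0.0008, 0.25], [0.0303, -0.0333, 0.0013, 0.38], [0.0433, -0.0418, 0.0019, 0.51], [0.0573, -0.0485, 0.0025, 0.64]]
psi -37.0 r 0.1193 q [-28.  11.  -0.  78.   2.  84.] F [-1.6  1.  11.5] 8.05
[[0.0082, -0.0117, 0.0004, 0.12], [0.0177, -0.0224, 0.0008, 0.24], [0.0284, -0.0319, 0.0012, 0.36], [0.0382, -0.0387, 0.0017, 0.46], [0.0444, -0.0423, 0.0019, 0.52]]
```

Emit:
arm_command([
  [0.008, -0.0115, 0, 0.12],
  [0.0185, -0.023, 0.0005, 0.25],
  [0.03, -0.033, 0.001, 0.38],
  [0.0435, -0.042, 0.0015, 0.51],
  [0.0575, -0.0485, 0.002, 0.64],
])

```text
time: 8.55
ee_pos: [0.5101, -0.1928, 0.0716]
tcp_rot: [-178.6, -1.9, 31.3]
wrist_force: [6.0, -1.6, -0.0]
opening: 0.0233
grasp_force: 36.1
```

Emit:
arm_command([
  [0.008, -0.0115, 0, 0.12],
  [0.0175, -0.0225, 0.0005, 0.24],
  [0.0285, -0.032, 0.001, 0.36],
  [0.037, -0.038, 0.0015, 0.45],
  [0.042, -0.041, 0.0015, 0.5],
])

```text
time: 9.05
ee_pos: [0.525, -0.136, 0.0717]
tcp_rot: [-177.9, -1.0, 2.9]
wrist_force: [4.9, -9.3, 2.7]
opening: 0.0227
grasp_force: 42.1
```

```bash
python3 p.py -.05
```

```text
psi 28.7 r 0.1186 q [-16.   4.  -9.  77.   2. 161.] F [ 4.9 -9.3  2.7] 9.05
[[-0.003, 0.0051, -0.0002, -0.05]]
```

Emit:
arm_command([
  [-0.0065, 0.0125, -0.0005, -0.12],
  [-0.012, 0.027, -0.001, -0.25],
  [-0.016, 0.042, -0.002, -0.38],
  [-0.0175, 0.057, -0.0025, -0.51],
  [-0.017, 0.0725, -0.003, -0.64],
])

```text
time: 9.55
ee_pos: [0.5111, -0.2098, 0.0718]
tcp_rot: [-178.8, -2.2, 40.0]
wrist_force: [7.6, 0.1, -1.7]
opening: 0.0229
grasp_force: 32.8
```

Emit:
arm_command([
  [-0.0065, 0.0125, -0.0005, -0.12],
  [-0.012, 0.026, -0.001, -0.24],
  [-0.0155, 0.0395, -0.0015, -0.36],
  [-0.0175, 0.0515, -0.002, -0.46],
  [-0.0175, 0.059, -0.002, -0.52],
])

```text
time: 10.05
ee_pos: [0.5346, -0.2661, 0.0718]
tcp_rot: [-179.9, -2.5, 69.7]
wrist_force: [-3.2, 0.5, 5.7]
opening: 0.0235
grasp_force: 29.9
```

Emit:
arm_command([
  [0.008, -0.0115, 0, 0.12],
  [0.0185, -0.023, 0.0005, 0.25],
  [0.03, -0.033, 0.001, 0.38],
  [0.0435, -0.042, 0.0015, 0.51],
  [0.0575, -0.0485, 0.002, 0.64],
])

```text
time: 10.55
ee_pos: [0.51, -0.1946, 0.0719]
tcp_rot: [-178.6, -2.0, 32.5]
wrist_force: [10.4, -0.9, -9.1]
opening: 0.0232
grasp_force: 36.2
```

Emit:
arm_command([
  [0.008, -0.0115, 0, 0.12],
  [0.0175, -0.0225, 0.0005, 0.24],
  [0.0285, -0.032, 0.001, 0.36],
  [0.037, -0.038, 0.0015, 0.45],
  [0.042, -0.041, 0.0015, 0.5],
])

```text
time: 11.05
ee_pos: [0.524, -0.1379, 0.0721]
tcp_rot: [-177.9, -1.0, 4.0]
wrist_force: [11.7, -6.2, -14.1]
opening: 0.0232
grasp_force: 42.6
```

```bash
python3 p.py -.05
```

```text
psi 27.7 r 0.1186 q [-16.   4.  -9.  77.   2. 160.] F [ 11.7  -6.2 -14.1] 11.05
[[-0.003, 0.0051, -0.0002, -0.05]]
```

Emit:
arm_command([
  [-0.006, 0.0125, 0, -0.12],
  [-0.011, 0.027, -0.0005, -0.25],
  [-0.015, 0.042, -0.001, -0.38],
  [-0.0165, 0.057, -0.0015, -0.51],
  [-0.016, 0.0725, -0.002, -0.64],
])

```text
time: 11.55
ee_pos: [0.5115, -0.2117, 0.072]
tcp_rot: [-178.8, -2.1, 41.1]
wrist_force: [3.3, -0.1, -1.3]
opening: 0.0233
grasp_force: 34.1
```

Emit:
arm_command([
  [-0.0065, 0.0125, -0.0005, -0.12],
  [-0.012, 0.026, -0.001, -0.24],
  [-0.0155, 0.0395, -0.0015, -0.36],
  [-0.0175, 0.0515, -0.002, -0.46],
  [-0.0175, 0.059, -0.002, -0.52],
])

```text
time: 12.05
ee_pos: [0.5363, -0.268, 0.072]
tcp_rot: [-179.9, -2.4, 70.8]
wrist_force: [-4.9, -2.0, 5.7]
opening: 0.0233
grasp_force: 30.3
```

Emit:
arm_command([
  [0.005, -0.008, 0, 0.08],
  [0.011, -0.0155, 0.0005, 0.16],
  [0.0175, -0.022, 0.001, 0.24],
  [0.0245, -0.029, 0.001, 0.32],
  [0.0245, -0.029, 0.001, 0.32],
])

```text
time: 12.55
ee_pos: [0.5174, -0.2341, 0.072]
tcp_rot: [-179.2, -2.3, 52.2]
wrist_force: [-1.0, -3.2, -2.8]
opening: 0.0227
grasp_force: 31.8
```

```bash
python3 p.py .08 .16 .24 .32
```

```text
psi -20.2 r 0.119 q [-26.   8.  -5.  78.   2. 102.] F [-1.  -3.2 -2.8] 12.55
[[0.0054, -0.0079, 0.0003, 0.08], [0.0113, -0.0153, 0.0007, 0.16], [0.0179, -0.0222, 0.001, 0.24], [0.0249, -0.0285, 0.0014, 0.32]]
```

Emit:
arm_command([
  [0.0055, -0.008, 0, 0.08],
  [0.0115, -0.0155, 0.0005, 0.16],
  [0.018, -0.022, 0.001, 0.24],
  [0.025, -0.0285, 0.0015, 0.32],
  [0.025, -0.0285, 0.0015, 0.32],
])

```text
time: 13.05
ee_pos: [0.5105, -0.1973, 0.0721]
tcp_rot: [-178.6, -1.9, 34.0]
wrist_force: [-1.7, -2.6, -2.6]
opening: 0.0234
grasp_force: 37.1
```

Emit:
arm_command([
  [0.0055, -0.008, 0, 0.08],
  [0.0115, -0.0155, 0.0005, 0.16],
  [0.018, -0.022, 0.001, 0.24],
  [0.025, -0.0285, 0.0015, 0.32],
  [0.025, -0.0285, 0.0015, 0.32],
])

```text
time: 13.55
ee_pos: [0.5154, -0.1596, 0.0721]
tcp_rot: [-178.0, -1.3, 15.8]
wrist_force: [-1.8, -1.1, -1.6]
opening: 0.0232
grasp_force: 43.4
```

```bash
python3 p.py .08 .16 .24 .32
```

```text
psi 16.4 r 0.1184 q [-18.   3.  -9.  77.   2. 146.] F [-1.8 -1.1 -1.6] 13.55
[[0.0054, -0.0078, 0.0004, 0.08], [0.0113, -0.0151, 0.0008, 0.16], [0.0178, -0.022, 0.0012, 0.24], [0.0249, -0.0283, 0.0015, 0.32]]
```

Emit:
arm_command([
  [0.0035, -0.005, 0, 0.05],
  [0.007, -0.01, 0.0005, 0.1],
  [0.0105, -0.0145, 0.0005, 0.15],
  [0.013, -0.017, 0.001, 0.18],
  [0.0135, -0.0175, 0.001, 0.19],
])

```text
time: 14.05
ee_pos: [0.5233, -0.14, 0.0721]
tcp_rot: [-177.9, -0.9, 5.0]
wrist_force: [-5.5, -3.0, -0.9]
opening: 0.0233
grasp_force: 45.0
```

```bash
python3 p.py .05;  python3 - <<'E'
from h import *
a=bot.camera("scene")["color"]
cv2.imwrite("pics/s3.png",cv2.resize(a[200:370,210:420],(630,510),interpolation=2))
E
```

```text
psi 26.6 r 0.1183 q [-16.   4.  -9.  77.   2. 159.] F [-5.5 -3.  -0.9] 14.05
[[0.0032, -0.005, 0.0002, 0.05]]
```

View pics/s3.png

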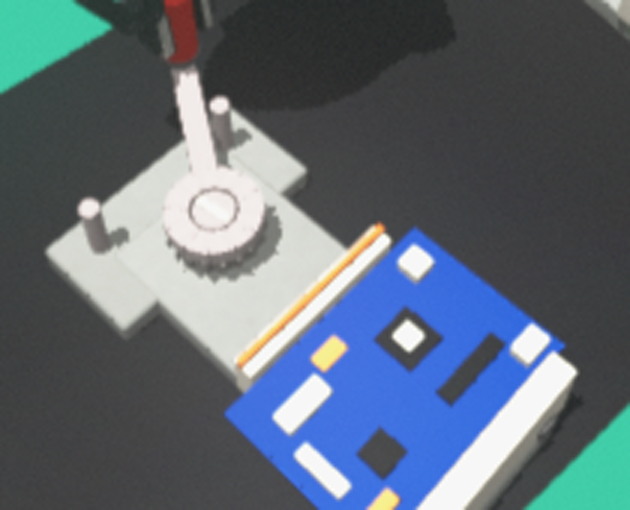

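The jaw (orange strip, crop about (310,300)) has closed up on the board but may not be fully home. The handle is against the +y post. I'll do another stroke, watching for a hard stop.

Emit:
arm_command([
  [-0.0075, 0.0125, -0.0005, -0.12],
  [-0.013, 0.027, -0.001, -0.25],
  [-0.0165, 0.042, -0.002, -0.38],
  [-0.018, 0.057, -0.0025, -0.51],
  [-0.0175, 0.0725, -0.003, -0.64],
])

```text
time: 14.6
ee_pos: [0.5122, -0.2142, 0.0721]
tcp_rot: [-178.8, -2.1, 42.0]
wrist_force: [2.7, -1.1, -3.3]
opening: 0.0234
grasp_force: 34.0
```

Emit:
arm_command([
  [-0.0065, 0.0125, -0.0005, -0.12],
  [-0.012, 0.026, -0.001, -0.24],
  [-0.0155, 0.0395, -0.0015, -0.36],
  [-0.0175, 0.0505, -0.002, -0.45],
  [-0.0175, 0.0565, -0.002, -0.5],
])

```text
time: 15.1
ee_pos: [0.5366, -0.2681, 0.072]
tcp_rot: [-180.0, -2.4, 70.5]
wrist_force: [-1.2, -2.8, 2.3]
opening: 0.0233
grasp_force: 30.1
```

Emit:
arm_command([
  [0.005, -0.008, 0, 0.08],
  [0.011, -0.0155, 0.0005, 0.16],
  [0.0175, -0.022, 0.001, 0.24],
  [0.0245, -0.029, 0.001, 0.32],
  [0.0245, -0.029, 0.001, 0.32],
])

```text
time: 15.6
ee_pos: [0.5173, -0.2338, 0.0721]
tcp_rot: [-179.2, -2.3, 51.9]
wrist_force: [0.2, -2.2, -4.8]
opening: 0.0231
grasp_force: 32.8
```

```bash
python3 p.py .05
```

```text
psi -20.1 r 0.1189 q [-26.   8.  -5.  78.   2. 103.] F [ 0.2 -2.2 -4.8] 15.6
[[0.0033, -0.005, 0.0002, 0.05]]
```

Emit:
arm_command([
  [0.0025, -0.004, 0, 0.04],
  [0.0055, -0.008, 0.0005, 0.08],
  [0.0085, -0.012, 0.0005, 0.12],
  [0.0115, -0.0155, 0.001, 0.16],
  [0.0115, -0.0155, 0.001, 0.16],
])

```text
time: 16.1
ee_pos: [0.5127, -0.217, 0.072]
tcp_rot: [-179.0, -2.0, 42.8]
wrist_force: [-1.9, -10.2, -3.7]
opening: 0.0231
grasp_force: 34.0
```

Emit:
arm_command([
  [0.0025, -0.004, 0, 0.04],
  [0.0055, -0.008, 0.0005, 0.08],
  [0.0085, -0.012, 0.0005, 0.12],
  [0.0115, -0.0155, 0.001, 0.16],
  [0.0115, -0.0155, 0.001, 0.16],
])

```text
time: 16.6
ee_pos: [0.5104, -0.1964, 0.072]
tcp_rot: [-178.5, -1.9, 33.6]
wrist_force: [-5.6, -1.4, 0.8]
opening: 0.0235
grasp_force: 38.8
```

Emit:
arm_command([
  [0.0025, -0.004, 0, 0.04],
  [0.0055, -0.008, 0.0005, 0.08],
  [0.0085, -0.012, 0.0005, 0.12],
  [0.0115, -0.0155, 0.001, 0.16],
  [0.0115, -0.0155, 0.001, 0.16],
])

```text
time: 17.1
ee_pos: [0.5114, -0.178, 0.072]
tcp_rot: [-178.4, -1.6, 24.4]
wrist_force: [-6.4, -5.5, 2.8]
opening: 0.0235
grasp_force: 40.5
```

Emit:
arm_command([
  [0.0025, -0.004, 0, 0.04],
  [0.0055, -0.008, 0.0005, 0.08],
  [0.0085, -0.012, 0.0005, 0.12],
  [0.0115, -0.0155, 0.001, 0.16],
  [0.0115, -0.0155, 0.001, 0.16],
])

```text
time: 17.6
ee_pos: [0.5158, -0.1581, 0.072]
tcp_rot: [-178.0, -1.3, 15.3]
wrist_force: [-5.8, 0.2, 4.1]
opening: 0.0234
grasp_force: 45.2
```

```bash
python3 p.py .05
```

```text
psi 17.2 r 0.1184 q [-18.   3.  -9.  77.   2. 146.] F [-5.8  0.2  4.1] 17.6
[[0.0033, -0.0049, 0.0002, 0.05]]
```

Emit:
arm_command([
  [0.0025, -0.005, 0, 0.05],
  [0.0055, -0.01, 0, 0.1],
  [0.009, -0.0145, 0, 0.15],
  [0.0115, -0.017, 0, 0.18],
  [0.012, -0.0175, 0, 0.19],
])

```text
time: 18.1
ee_pos: [0.5236, -0.1391, 0.0721]
tcp_rot: [-178.0, -1.0, 4.4]
wrist_force: [1.1, -4.8, -5.9]
opening: 0.0233
grasp_force: 44.8
```

Emit:
arm_command([
  [-0.0065, 0.0125, -0.0005, -0.12],
  [-0.012, 0.027, -0.001, -0.25],
  [-0.016, 0.042, -0.002, -0.38],
  [-0.0175, 0.057, -0.0025, -0.51],
  [-0.017, 0.0725, -0.003, -0.64],
])

```text
time: 18.6
ee_pos: [0.5118, -0.2126, 0.072]
tcp_rot: [-178.9, -2.2, 41.4]
wrist_force: [6.6, -1.2, -4.9]
opening: 0.0232
grasp_force: 34.9
```

Emit:
arm_command([
  [-0.0065, 0.0125, -0.0005, -0.12],
  [-0.012, 0.026, -0.001, -0.24],
  [-0.0155, 0.0395, -0.0015, -0.36],
  [-0.0175, 0.0505, -0.002, -0.45],
  [-0.0175, 0.0565, -0.002, -0.5],
])

```text
time: 19.1
ee_pos: [0.5354, -0.2666, 0.072]
tcp_rot: [-179.9, -2.5, 69.9]
wrist_force: [-0.3, -1.5, 0.7]
opening: 0.0232
grasp_force: 31.1
```

Emit:
arm_command([
  [0.0025, -0.004, 0, 0.04],
  [0.0055, -0.008, 0.0005, 0.08],
  [0.0085, -0.012, 0.0005, 0.12],
  [0.0115, -0.0155, 0.001, 0.16],
  [0.0115, -0.0155, 0.001, 0.16],
])

```text
time: 19.6
ee_pos: [0.5246, -0.25, 0.072]
tcp_rot: [-179.6, -2.4, 60.5]
wrist_force: [-0.4, -2.4, -0.9]
opening: 0.0231
grasp_force: 31.8
```

```bash
python3 p.py .05
```

```text
psi -28.6 r 0.119 q [-27.   9.  -3.  78.   2.  93.] F [-0.4 -2.4 -0.9] 19.6
[[0.0033, -0.005, 0.0002, 0.05]]
```

Emit:
arm_command([
  [0.0025, -0.004, 0, 0.04],
  [0.0055, -0.008, 0.0005, 0.08],
  [0.0085, -0.012, 0.0005, 0.12],
  [0.0115, -0.0155, 0.001, 0.16],
  [0.0115, -0.0155, 0.001, 0.16],
])

```text
time: 20.1
ee_pos: [0.5168, -0.2322, 0.072]
tcp_rot: [-179.2, -2.3, 51.3]
wrist_force: [-1.8, -4.0, 2.5]
opening: 0.0235
grasp_force: 33.4
```

Emit:
arm_command([
  [0.0025, -0.004, 0, 0.04],
  [0.0055, -0.008, 0.0005, 0.08],
  [0.0085, -0.012, 0.0005, 0.12],
  [0.0115, -0.0155, 0.001, 0.16],
  [0.0115, -0.0155, 0.001, 0.16],
])

```text
time: 20.6
ee_pos: [0.5124, -0.2152, 0.072]
tcp_rot: [-179.1, -2.0, 42.1]
wrist_force: [-2.5, -11.4, 1.3]
opening: 0.0232
grasp_force: 34.2
```

```bash
python3 p.py .05
python3 - <<'E'
from h import *
a=bot.camera("scene")["color"]
cv2.imwrite("pics/s4.png",cv2.resize(a[200:370,210:420],(630,510),interpolation=2))
E
```

```text
psi -10.8 r 0.1187 q [-24.   6.  -7.  78.   2. 114.] F [ -2.5 -11.4   1.3] 20.6
[[0.0032, -0.005, 0.0002, 0.05]]
```

View pics/s4.png

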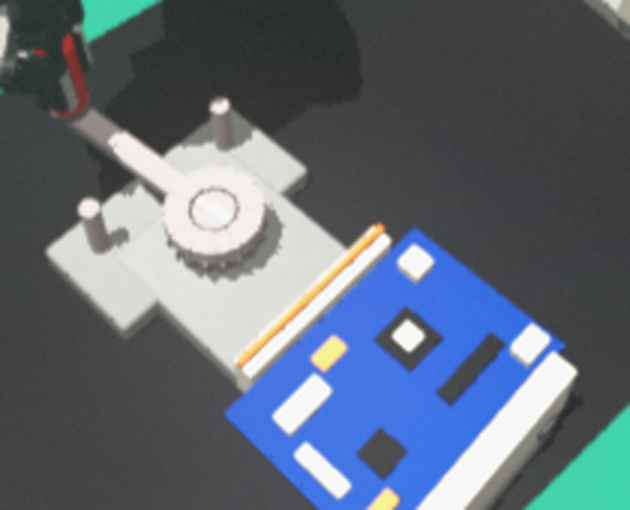

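Run:
```python
import cv2,numpy as np
a=cv2.resize(cv2.imread("pics/scene0.png")[200:370,210:420],(630,510),interpolation=2)
b=cv2.imread("pics/s3.png");d=cv2.imread("pics/s4.png")
r=(slice(200,420),slice(190,450))
print(np.abs(b[r].astype(int)-d[r]).mean(),np.abs(a[r].astype(int)-d[r]).mean())
cv2.imwrite("pics/cmp.png",np.hstack([cv2.resize(x[r],None,fx=1.5,fy=1.5) for x in(a,d)]))
```

```text
3.3963636363636365 21.498397435897434
```

View pics/cmp.png

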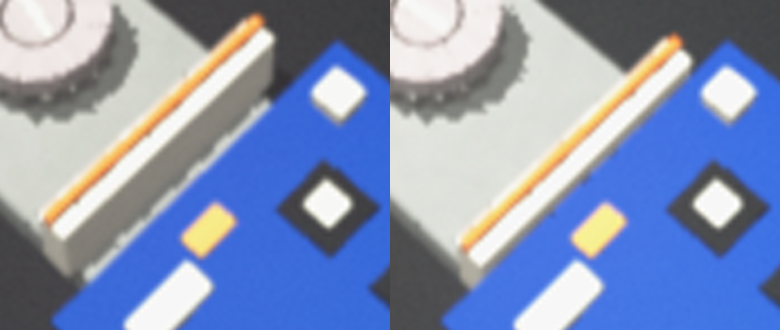

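Emit:
arm_command([
  [0.0015, -0.0025, 0, 0.025],
  [0.0035, -0.005, 0, 0.05],
  [0.005, -0.0075, 0, 0.075],
  [0.005, -0.0075, 0, 0.075],
  [0.005, -0.0075, 0, 0.075],
])

```text
time: 21.15
ee_pos: [0.5108, -0.2044, 0.072]
tcp_rot: [-178.7, -2.0, 37.7]
wrist_force: [-1.5, -3.7, 4.6]
opening: 0.0233
grasp_force: 37.3
```

```bash
cat > j.py <<'E'
from h import *
a=bot.camera("scene")["color"]
n=cv2.resize(a[200:370,210:420],(630,510),interpolation=2)
np.save("pics/now.npy",n)
def strip(x):
    s=x[205:400,215:410].astype(int);m=(s[...,2]>190)&(s[...,0]<110)&(s[...,1]>100)&(s[...,1]<190)
    v,u=np.nonzero(m);v=v+205;u=u+215
    k=(u-310)+(v-300)<60  # drop yellow part
    k&=(u>232)
    # offset along normal (1,1.2)
    L=np.polyfit(u[k],v[k],1);return len(u),u.min(),v.min(),u[k].mean().round(2),v[k].mean().round(2),np.polyval(L,310).round(2)
first=cv2.resize(cv2.imread("pics/scene0.png")[200:370,210:420],(630,510),interpolation=2)
for nm,x in (("s0",first),("s3",cv2.imread("pics/s3.png")),("s4",cv2.imread("pics/s4.png")),("now",n)):print(nm,strip(x))
E
python3 j.py; python3 p.py .05
```

```text
s0 (739, np.int64(221), np.int64(211), np.float64(299.46), np.float64(274.02), np.float64(264.07))
s3 (559, np.int64(239), np.int64(224), np.float64(315.87), np.float64(291.89), np.float64(297.55))
s4 (453, np.int64(240), np.int64(224), np.float64(318.07), np.float64(289.9), np.float64(297.7))
now (470, np.int64(240), np.int64(224), np.float64(316.92), np.float64(290.96), np.float64(297.65))
psi -5.5 r 0.1187 q [-23.   5.  -8.  78.   2. 119.] F [-1.8 -3.4  5.7] 21.2
[[0.0033, -0.0049, 0.0002, 0.05]]
```

Run:
```python
from h import *
a=bot.camera("scene")["color"];b=bot.camera("wrist")["color"]
cv2.imwrite("pics/s5.png",np.vstack([np.hstack([cv2.resize(a[160:320,200:340],(350,400),interpolation=2),cv2.resize(b[0:400,140:540],(400,400))])]))
```

```text
(no output)
```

View pics/s5.png

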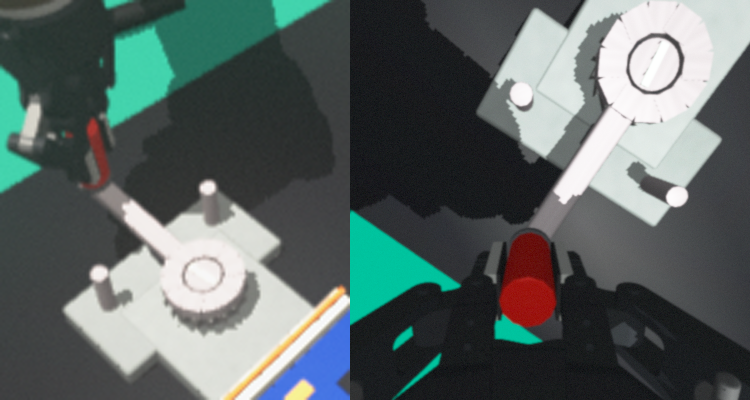

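Emit:
arm_command([
  [0.0025, -0.004, 0, 0.04],
  [0.0055, -0.008, 0, 0.08],
  [0.0085, -0.012, 0, 0.12],
  [0.0115, -0.0155, 0, 0.16],
  [0.0115, -0.0155, 0, 0.16],
])

```text
time: 21.8
ee_pos: [0.5106, -0.1848, 0.072]
tcp_rot: [-178.4, -1.8, 28.5]
wrist_force: [3.4, -4.5, -1.8]
opening: 0.0231
grasp_force: 39.8
```

Emit:
arm_command([
  [0.0025, -0.004, 0, 0.04],
  [0.0055, -0.008, 0, 0.08],
  [0.0085, -0.012, 0, 0.12],
  [0.0115, -0.0155, 0, 0.16],
  [0.0115, -0.0155, 0, 0.16],
])

```text
time: 22.3
ee_pos: [0.5135, -0.1654, 0.0723]
tcp_rot: [-178.1, -1.6, 19.4]
wrist_force: [5.8, -3.0, -5.9]
opening: 0.0233
grasp_force: 42.4
```

```bash
python3 p.py .05; python3 j.py|tail -1
python3 - <<'E'
from h import *
b=bot.camera("wrist")["color"];a=cv2.imread("pics/s5.png")[:,350:750]
cv2.imwrite("pics/s6.png",np.hstack([a[0:200,200:400],cv2.resize(b[0:260,240:640],(480,312))[:200]]) if 0 else b[0:300])
E
```

```text
psi 13.5 r 0.1187 q [-19.   3.  -9.  77.   2. 141.] F [ 5.8 -3.  -5.9] 22.3
[[0.0033, -0.0049, 0.0003, 0.05]]
now (528, np.int64(240), np.int64(224), np.float64(317.15), np.float64(290.69), np.float64(297.58))
```

View pics/s6.png

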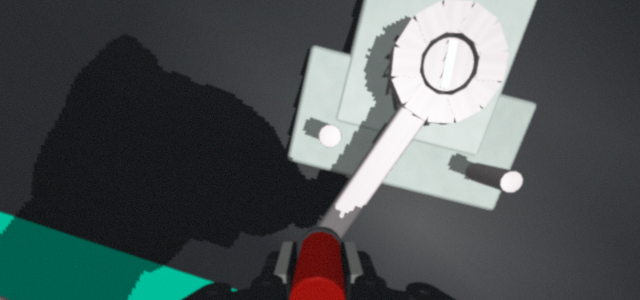

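The bolt slot keeps its world angle of about 10° while the handle turns, and the jaw strip has not moved since the 14 s picture. I'll check the jaw travel in millimetres and do one more slow stroke to confirm.

Emit:
arm_command([
  [-0.006, 0.0125, 0, -0.12],
  [-0.011, 0.027, -0.0005, -0.25],
  [-0.015, 0.042, -0.001, -0.38],
  [-0.0165, 0.057, -0.0015, -0.51],
  [-0.0165, 0.0725, -0.002, -0.64],
])

```text
time: 22.9
ee_pos: [0.5197, -0.2399, 0.0722]
tcp_rot: [-179.2, -2.3, 56.4]
wrist_force: [-4.3, -0.5, 5.1]
opening: 0.0232
grasp_force: 33.4
```

Emit:
arm_command([
  [-0.005, 0.0085, -0.0005, -0.08],
  [-0.009, 0.017, -0.001, -0.16],
  [-0.011, 0.0235, -0.001, -0.22],
  [-0.0125, 0.028, -0.001, -0.26],
  [-0.0125, 0.028, -0.001, -0.26],
])

```text
time: 23.4
ee_pos: [0.5356, -0.2667, 0.0721]
tcp_rot: [-179.8, -2.3, 71.0]
wrist_force: [-11.0, -7.4, 6.4]
opening: 0.0231
grasp_force: 32.2
```

Emit:
arm_command([
  [0.0025, -0.004, 0, 0.04],
  [0.0055, -0.008, 0.0005, 0.08],
  [0.0085, -0.012, 0.0005, 0.12],
  [0.0115, -0.0155, 0.001, 0.16],
  [0.0115, -0.0155, 0.001, 0.16],
])

```text
time: 23.9
ee_pos: [0.5251, -0.2504, 0.072]
tcp_rot: [-179.5, -2.3, 61.7]
wrist_force: [-8.3, -8.8, 5.5]
opening: 0.0231
grasp_force: 32.8
```

Emit:
arm_command([
  [0.0015, -0.0025, 0, 0.025],
  [0.0035, -0.005, 0, 0.05],
  [0.005, -0.0075, 0, 0.075],
  [0.005, -0.0075, 0, 0.075],
  [0.005, -0.0075, 0, 0.075],
])

```text
time: 24.4
ee_pos: [0.521, -0.2422, 0.072]
tcp_rot: [-179.3, -2.3, 57.5]
wrist_force: [-7.9, -6.0, 3.6]
opening: 0.0232
grasp_force: 33.3
```

```bash
python3 p.py .05; python3 j.py|tail -1
python3 - <<'E'
from h import *
c=bot.camera("scene");n=np.array([np.cos(.12),np.sin(.12)])
for z in (.03,.045,.06):
    P=[hit(c,(210+310/3,200+v/3),z)[:2] for v in (264.07,297.6)]
    print(z,((P[1]-P[0])@n).round(4),((P[1]-[.629,-.193])@n).round(4))
E
```

```text
psi -24.5 r 0.1187 q [-26.   9.  -4.  78.   2.  96.] F [-7.9 -6.   3.6] 24.4
[[0.0033, -0.0049, 0.0002, 0.05]]
now (424, np.int64(239), np.int64(224), np.float64(318.75), np.float64(289.18), np.float64(297.64))
0.03 0.0144 0.0696
0.045 0.014 0.0752
0.06 0.0136 0.0808
```

Emit:
arm_command([
  [0.001, -0.003, 0, 0.025],
  [0.0025, -0.0055, 0, 0.05],
  [0.004, -0.008, 0, 0.075],
  [0.0055, -0.0105, 0, 0.1],
  [0.0055, -0.0105, 0, 0.1],
])

```text
time: 25.0
ee_pos: [0.5165, -0.2309, 0.0722]
tcp_rot: [-179.2, -2.3, 51.7]
wrist_force: [1.7, -3.0, -4.7]
opening: 0.0231
grasp_force: 33.2
```

Emit:
arm_command([
  [0.0015, -0.0025, 0, 0.025],
  [0.0035, -0.005, 0, 0.05],
  [0.005, -0.0075, 0, 0.075],
  [0.005, -0.0075, 0, 0.075],
  [0.005, -0.0075, 0, 0.075],
])

```text
time: 25.5
ee_pos: [0.5141, -0.2227, 0.0722]
tcp_rot: [-179.1, -2.2, 47.4]
wrist_force: [5.7, -5.1, -9.9]
opening: 0.0232
grasp_force: 33.2
```

Emit:
arm_command([
  [0.001, -0.0015, 0, 0.015],
  [0.002, -0.003, 0, 0.03],
  [0.003, -0.0045, 0, 0.045],
  [0.003, -0.0045, 0, 0.045],
  [0.003, -0.0045, 0, 0.045],
])

```text
time: 26.0
ee_pos: [0.5131, -0.2181, 0.0722]
tcp_rot: [-179.0, -2.1, 44.8]
wrist_force: [7.6, -8.2, -12.5]
opening: 0.023
grasp_force: 33.3
```

Emit:
arm_command([
  [0.001, -0.0015, 0, 0.015],
  [0.002, -0.003, 0, 0.03],
  [0.003, -0.0045, 0, 0.045],
  [0.003, -0.0045, 0, 0.045],
  [0.003, -0.0045, 0, 0.045],
])

```text
time: 26.5
ee_pos: [0.5116, -0.2114, 0.0723]
tcp_rot: [-178.8, -2.2, 42.2]
wrist_force: [7.0, 0.2, -11.4]
opening: 0.023
grasp_force: 35.2
```

```bash
python3 p.py .05; python3 j.py|tail -1
```

```text
psi -8.9 r 0.1188 q [-24.   6.  -7.  78.   2. 114.] F [  7.    0.2 -11.4] 26.5
[[0.0034, -0.0049, 0.0002, 0.05]]
now (465, np.int64(240), np.int64(224), np.float64(317.88), np.float64(290.03), np.float64(297.64))
```

Emit:
arm_command([
  [0, 0, 0, 0],
  [0, 0, 0, 0],
  [0, 0, 0, 0],
  [0, 0, 0, 0],
  [0, 0, -0.02, 0],
], hand=0.085)

```text
time: 27.05
ee_pos: [0.5098, -0.2124, 0.0912]
tcp_rot: [-178.6, -2.0, 42.2]
wrist_force: [0.1, -0.3, -0.4]
opening: 0.0851
grasp_force: 0.0
```

Emit:
arm_command([
  [0, 0, -0.05, 0],
  [0, 0, -0.09, 0.1],
  [0.02, 0.02, -0.12, 0.25],
  [0.04, 0.045, -0.13, 0.4],
  [0.06, 0.07, -0.13, 0.5],
])

```text
time: 27.55
ee_pos: [0.6023, -0.2302, 0.2271]
tcp_rot: [-178.1, -1.5, 13.2]
wrist_force: [1.4, 0.0, 0.7]
opening: 0.0852
grasp_force: 0.0
```

```bash
python3 - <<'E'
from h import *
o=bot.get_obs();print(o["time"],o["ee_pos"],o["tcp_rot"],o["wrist_force"])
b=bot.camera("wrist")["color"];a=bot.camera("scene")["color"]
cv2.imwrite("pics/w7.png",np.hstack([cv2.resize(b[:300,100:500],(533,400),interpolation=2),cv2.resize(a[260:340,275:325],(250,400),interpolation=2)]))
E
python3 j.py|tail -1
```

```text
27.55 [ 0.60229507 -0.23017434  0.22712603] [-178.11216011   -1.51295783   13.2270013 ] [1.42527965 0.0233511  0.72695688]
now (310, np.int64(240), np.int64(224), np.float64(322.32), np.float64(285.71), np.float64(297.63))
```

View pics/w7.png

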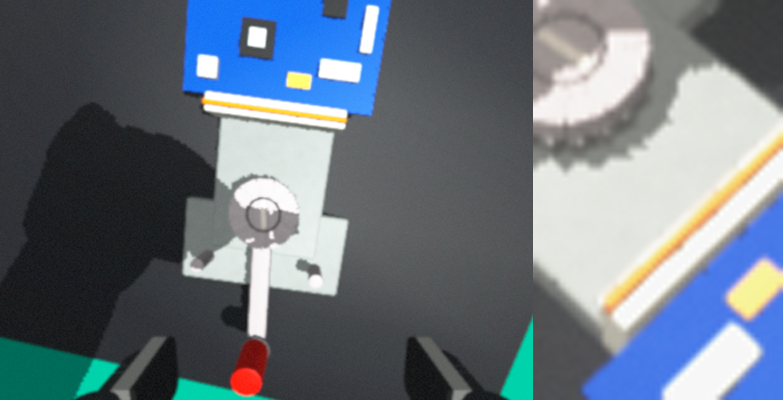

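The wrist view shows the jaw flush along the whole board edge, about (205,97) to (345,118), and the knob free at (250,370). Three further strokes left the bolt and jaw unmoved, so I take the bolt as home.

```bash
python3 -c "
from h import *
o=bot.get_obs();print(o['time'],o['qd'].round(2),o['wrist_force'].round(1));print(bot.job_done())"
```

```text
27.7 [-0.55 -3.27 -2.78  0.54 -0.13 -2.28] [ 0.  -0.5 -0.8]
the job is handed in; nothing more can be done
None
```

I handed the job in at 27.7 s with the blue clamp's jaw flush against the board, the knob released and the green clamp never touched. I take the bolt as home because the jaw moved about 14 mm and then stayed put through three more clockwise strokes. I could not confirm the last millimetre: under 8–11 N the handle gave way each time instead of stopping dead.

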